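# Find a spacer's blind bore on the check pin and present it bore-up

### The arm

A 6-joint arm with a two-finger parallel gripper is mounted at the origin on a cart in front of the work surface, level with it; the furniture and walls round the work are solid. World frame = base frame: x ahead of the robot, y to its left, z up, the work surface at z = 0. Lengths are in mm, angles in rad, forces in N, time in s.
With the tool pointing down it reaches from about 425 to 925 mm from the base axis. Payload 12.5 kg.
Tool frame: the origin (TCP) lies at the very end of the fingers, on their centre line; the grasp point (between the pads) lies 19 mm behind it; z points along the fingers, y is the line along which they close (so a half turn about z gives the same grasp; the last joint's range is limited). The gripper opens to 85 mm and grips with 20 to 120 N. Pads are 22 mm wide; open, the fingers measure 114 mm over their backs; the gripper's body (76 mm by 85 mm) begins 54 mm behind the grasp point. The pads swing forward as they close: fully open they stand 13 mm farther back than shut.
Start: joints at [1.075, 0.491, 1.559, -0, 1.092, -0.106], TCP at [237.487, 578.139, 231.327] pointing down, gripper open.
Joint ranges: [-3.1, 3.1], [-0.84, 2.19], [0.05, 2.79], [-1.13, 4.28], [0.06, 2.93], [-2.69, 2.69]. Speed limits (rad/s): [2.22, 2.22, 2.79, 3.14, 3.14, 3.14].

### API

Orientations are given as a 3x3 rotation matrix whose columns are the frame's x, y, z axes.
In Python, from rig import ctrl gives the robot as it stands.
- The arm moves only by the tool send_rows, never from a script. Its argument "targets" is a list of rows, each an object with "delta_rot": the turn, a rotation vector about the tool's x, y, z in rad, a list of three; "travel": the shift along the tool's x, y, z in units of 40 mm (1.0 is 40 mm), a list of three; "fingers": the opening, from -1 (shut) to 1 (fully open). A call has 1 to 20 rows; each row shifts and turns the commanded pose from where the row before left it, along the tool's axes as they then stand; what a row does not reach is not made up. A row lasts 1/10 s, in which the tool goes at most 50 mm and 8.59 degrees, less where a joint would pass 70% of its speed; a pose out of reach is approached as far as the arm can. A call is refused whole if a number of a shift passes 1 or a number of a turn 0.15, either way. A call with a gripper value outside its range is refused whole. The fingers move at their own pace and stop on an object; "newtons" is the grip in N (left out, the last holds). Time passes only in rows, so rows that do not move let the fingers close. It gives the time, the measured TCP pose, the force, the opening and the grip force at its end, in the units of the state.
- ctrl.observe(): the state, without advancing time (a new reading comes with each control period).
- ctrl.read_camera(name): name is "scene" or "top" or "wrist"; returns a dict with "pixels" (480x640x3 uint8, red, green, blue), "range_z" (480x640 float32, mm along the optical axis (not along the pixel's ray), 0 where there is no reading), "fx", "fy", "cx", "cy" (pixels), "extrinsics" (4x4, takes a point from world to camera coordinates); the wrist camera has in their place "T_tool_cam" (4x4, takes a point from camera to tool coordinates, whose origin is the TCP and whose axes are the flange's). Camera axes: x right, y down, z forward; pixel columns grow to the right and rows downward; lengths in mm; the calibration is good to about 2 mm. A picture is of the moment at which its call begins: read the wrist's pose just before it.
- ctrl.finish_job(): hands the job in; it is judged then, once.
Trained networks look in the newest picture that a camera, given by its name, has taken for a name from the list of things; names that differ only in an ending like _2 or _b are one class to them, and where a whole thing is asked for, a point or a joint stands for the part that bears it (a point fixed in the world has none). Each returns a list of dicts, best first, with "p" (0 to 1); they miss things now and then, are a little off and sometimes report something else, mostly with a low value. They report only what shows in the picture. A call takes as long as a camera call. They do not tell look-alikes from the thing itself.
- ctrl.find_in(thing, camera): "position" ([x, y, z] in mm, in world coordinates, good to about 4 mm: the middle of the surface that is visible of it).
- ctrl.regions_of(thing, camera): "pixels" (480x640 bool, what is visible of it).
- ctrl.landmark_of(thing, camera): "position" ([x, y, z] in mm, in world coordinates, good to about 4 mm: a listed point, or the origin of a listed thing).
The state is a dict: "clock": time; "qpos": joint angles; "qd": joint speeds; "joint_torque": joint torques, N m; "position": TCP position; "tool_rot": TCP orientation; "contact_force": force on the tool from outside, world axes, zero at the start; "torque": the same for the moment, N m; "finger_gap": finger opening in mm; "grip_force": force on a finger pad.
Only numpy, scipy, OpenCV 4.12 (cv2) and the standard library are available. Lean on these libraries where they do the work, as an engineer would, in place of code of your own. Each camera call takes 0.05 s, during which the arm holds its last target. There are 200 camera calls.

### The job

The square aluminium spacer lying on the bench has a deep blind bore in one end and only a shallow recess of the same width in the other, and its ends look alike. Find the bore by gently trying the ends on the horizontal pin of the check stand until the spacer slides fully home against the pin's shoulder, then take it off, turn it so that the bore opens straight up and finish while still holding it there in the gripper, clear of everything and at least 15 cm above the bench, ready for a screw to be dropped in. Leave the other things on the bench where they are.

Things in the scene. Friction and masses are not known exactly. Their poses are not given: they have to be found in the camera images.
- spacer: spacer, 66 mm long, 120 g: 30x30 mm square bar, 50 mm long, with a round collar 29 mm wide and 8 mm long at each end. Origin at its centre, x along its length, z up as it lies. One end has a bore 18 mm wide, 44 mm deep, the other a recess 18 mm wide, 8 mm deep. Which end (+x or -x) is bored is not told: feel for it. Let go when home on the pin, it stays hanging there, 3 mm lower
- pin_root (a point): centre of the check pin's shoulder (disc, 26 mm wide); x along the pin away from the stand, z up. The pin is level, fixed, 60 mm above the bench, 12 mm thick, 40 mm long, its nose tapering to 7 mm over the last 4 mm. With the bore fully home the spacer's centre is 33 mm from this point; with the wrong end it stops 65 mm from it
- carrier_plate: white round carrier plate on a hub, 160 mm across, 38 mm high, standing behind the work; bystander
- wing_driver: driver with a red wing handle, 138x88x17 mm, lying flat; bystander
- gold_fixture: round gold-rimmed fixture, 130 mm across, 47 mm high, at the left; bystander
- screw_1: cap screw lying on its side by the front edge, 22 mm long, head 13 mm; bystander
- screw_2: second cap screw like it, beside it; bystander
- ball_driver: thin driver with a black grip, 192 mm long, lying along the front edge; bystander
- pin_stand: the whole check stand, fixed; origin on the bench below the shoulder, axes as pin_root. Upright plate 46 mm wide, 3.5 to 13.5 mm behind the shoulder, top 72 mm above the bench; braces and nut up to 50 mm behind, at most 68 mm high; foot plate 76 mm wide, 53 mm behind to 41 mm in front, 17 mm high over its screw heads
Not all that is in view belongs to the job. Several things look just like the spacer: the one meant starts farthest to the robot's left.

How it is judged:
By the outcome, as a careful person would: the job done as asked, in the order asked, and still so for the second after the job is handed in, while the arm keeps its last pose, push and grip.
It also fails if it takes over 54 s, if anything falls off the work surface, if the arm or the gripper's body presses on something with over 40 N, if the wrist force passes 120 N, or if a joint passes its speed limit or range.

## Working session

There is one attempt and no reset: what is moved stays moved. The work goes in short steps, Python scripts to look and compute and a tool call to move; the robot and the scene stay as the last step left them, time stands still between calls to the robot, and variables do not carry over. Pictures are saved under pics/ and viewed, at most 10 in all, crops included, and the job is handed in when it is done.

Besides the shell and the picture viewer there is one more tool, called after "Emit:" in YAML: its name, and indented under it one key for each argument. send_rows: Moves the arm, as the interface text tells. Its arguments: {"type":"object","properties":{"targets":{"type":"array","items":{"type":"object","properties":{"delta_rot":{"type":"array","items":{"type":"number"}},"travel":{"type":"array","items":{"type":"number"}},"fingers":{"type":"number"}}}},"newtons":{"type":"number"}},"required":["targets"]}

```bash
ls; mkdir -p pics
cat > h.py <<'E'
import numpy as np, cv2
from rig import ctrl
np.set_printoptions(precision=1,suppress=True)
def cam(n):
    s=ctrl.observe(); c=ctrl.read_camera(n)
    if 'extrinsics' in c: T=np.linalg.inv(np.array(c['extrinsics']))
    else:
        T=np.eye(4);T[:3,:3]=s['tool_rot'];T[:3,3]=s['position'];T=T@np.array(c['T_tool_cam'])
    c['T']=T; return c
def cloud(c,m=None):
    z=c['range_z'];v,u=np.nonzero((z>0)&(m if m is not None else True));d=z[v,u]
    P=np.c_[(u-c['cx'])/c['fx']*d,(v-c['cy'])/c['fy']*d,d]
    return P@c['T'][:3,:3].T+c['T'][:3,3],u,v
def proj(c,p):
    q=np.linalg.inv(c['T'])@np.r_[p,1];return np.array([q[0]/q[2]*c['fx']+c['cx'],q[1]/q[2]*c['fy']+c['cy']])
def save(n,f,box=None,s=1):
    im=n['pixels'][...,::-1]
    if box: im=im[box[1]:box[3],box[0]:box[2]]
    cv2.imwrite('pics/'+f,cv2.resize(im,None,fx=s,fy=s,interpolation=cv2.INTER_CUBIC))
E
python3 - <<'E'
from h import *
for n in ['top','scene']:
    c=cam(n);save(c,n+'.png')
    for t in ['spacer','pin_root','pin_stand']:
        for f in ([ctrl.find_in,ctrl.landmark_of] if t=='spacer' else [ctrl.landmark_of]):
            for d in f(t,n): print(n,t,f.__name__,round(d['p'],2),np.array(d['position']),proj(c,d['position']))
print(ctrl.observe()['tool_rot'],ctrl.observe()['clock'])
E
```

```text
pics
top spacer call 0.86 [444.  161.2  29.6] [311.8 280.1]
top spacer call 0.77 [548.2  14.8  28.1] [389.4 223.6]
top spacer call 0.72 [446.1  39.9  27.8] [377.7 278.3]
top spacer call 0.8 [547.2  14.1  13.4] [388.5 225.5]
top spacer call 0.74 [699.4 143.9  -3.1] [319.1 151.3]
top spacer call 0.73 [447.9  40.   10.5] [376.3 278. ]
top spacer call 0.56 [442.8 158.   15.7] [313.5 281.2]
top pin_root call 0.79 [ 503.2 -111.4   59.7] [462.7 244.5]
top pin_stand call 0.83 [ 496.8 -109.4    1.3] [452.4 252. ]
scene spacer call 0.68 [436.   32.4  24.1] [334.4 316.8]
scene spacer call 0.62 [538.8   7.2  20.6] [393.1 303.6]
scene spacer call 0.96 [553.2  15.8  11.7] [395.  303.1]
scene spacer call 0.92 [439.7  37.6  13. ] [333.8 320.6]
scene spacer call 0.72 [442.8 160.9  11.8] [289.1 288.3]
scene pin_stand call 0.73 [ 499.1 -108.5    0.7] [432.2 359.7]
[[-0.9  0.4  0. ]
 [ 0.4  0.9  0. ]
 [-0.   0.  -1. ]] 0.5
```

View pics/top.png

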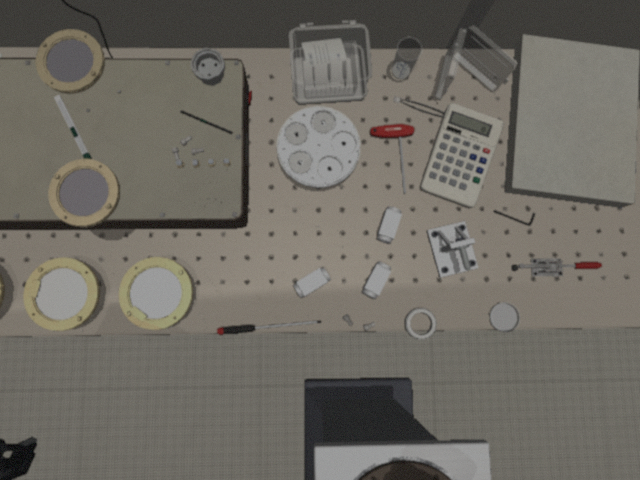

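View pics/scene.png

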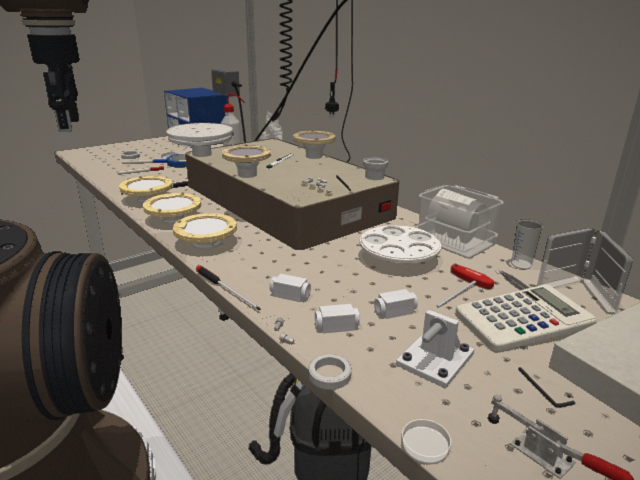

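Top view shows three look-alike spacers at (312,282), (390,224) and (378,279). The one meant is (312,282), y≈160, the farthest to the robot's left. The stand is at (453,250) and its pin points roughly left in the image. Next I'll take an enlarged crop and measure it.

Run:
```python
from h import *
c=cam('top')
im=c['pixels'][200:320,280:500][...,::-1]; cv2.imwrite('pics/crop.png',cv2.resize(im,None,fx=3.6,fy=3.6,interpolation=cv2.INTER_CUBIC))
def rect(P,lo,hi):
    Q=P[(P[:,2]>lo)&(P[:,2]<hi)]
    r=cv2.minAreaRect(Q[:,:2].astype(np.float32)); return len(Q),np.array(r[0]),np.array(r[1]),r[2],np.median(Q[:,2])
for n in ['top','scene']:
    c=cam(n);P,u,v=cloud(c)
    m=(abs(P[:,0]-443)<50)&(abs(P[:,1]-160)<50); 
    print(n,'bench z',np.median(P[m&(P[:,2]<8),2]),'spacer',rect(P[m],18,40) , rect(P[m],25,36))
    Q=P[m&(P[:,2]>22)];
    m=(abs(P[:,0]-500)<75)&(abs(P[:,1]+110)<75)
    print(' foot',rect(P[m],6,20)); 
    for lo,hi in [(45,58),(58,70),(64,69),(69,78)]:
        try: print(lo,hi,rect(P[m],lo,hi))
        except Exception as e: print(lo,'none')
    for t in ['spacer','pin_stand']:
        for d in ctrl.regions_of(t,n):
            k=d['pixels']; Q,_,_=cloud(c,k); print(t,round(d['p'],2),k.sum(),np.median(Q,0),rect(Q,18,40) if t=='spacer' else '')
```

```text
top bench z 0.3135796319444353 spacer (579, array([442. , 161.8]), array([29.9, 65.7]), 30.850170135498047, np.float64(29.908522459489063)) (540, array([442. , 161.8]), array([29.9, 65.5]), 30.779085159301758, np.float64(30.07886092681366))
 foot (1428, array([499.5, -91.2]), array([ 93.9, 108.3]), 12.833574295043945, np.float64(10.22557989049534))
45 58 (43, array([ 507.9, -103.5]), array([23. , 41.7]), 11.24681282043457, np.float64(49.36033429575434))
58 70 (219, array([ 491.1, -113.5]), array([57.3, 39.6]), 36.59708786010742, np.float64(64.85521770544892))
64 69 (119, array([ 489.7, -110.8]), array([56.5, 33.3]), 37.004234313964844, np.float64(65.79970509760926))
69 78 (160, array([ 503.2, -106.7]), array([14.8, 45.4]), 13.386882781982422, np.float64(71.71255574577214))
spacer 0.88 597 [440.8 161.1  29.8] (576, array([442. , 161.8]), array([29.9, 65.7]), 30.779085159301758, np.float64(29.913044473967147))
spacer 0.85 588 [547.3  16.7  29.4] (548, array([549.1,  14.9]), array([29.9, 66.6]), 70.27342224121094, np.float64(29.599426450196972))
spacer 0.7 643 [443.3  42.9  29.5] (576, 
[... 718 characters left out ...]
.float64(63.930876081315944))
64 69 (190, array([ 485.2, -117.7]), array([47.2, 45.8]), 22.202903747558594, np.float64(65.36704728903504))
69 78 (189, array([ 504.7, -109.1]), array([15.2, 46.2]), 12.214743614196777, np.float64(70.94297459341863))
spacer 0.88 910 [437.6 152.   20.8] (510, array([442.5, 159.1]), array([32.6, 66.8]), 32.78584289550781, np.float64(27.965439328987316))
spacer 0.86 976 [543.    4.9  22.3] (575, array([550.6,  12.7]), array([34.9, 67. ]), 69.81999969482422, np.float64(28.14314597284664))
spacer 0.65 1093 [440.9  32.   22.7] (669, array([446.5,  39. ]), array([35. , 66.9]), 58.99235153198242, np.float64(28.18919603859848))
pin_stand 0.72 3280 [ 498.  -119.    10.5]
```

View pics/crop.png

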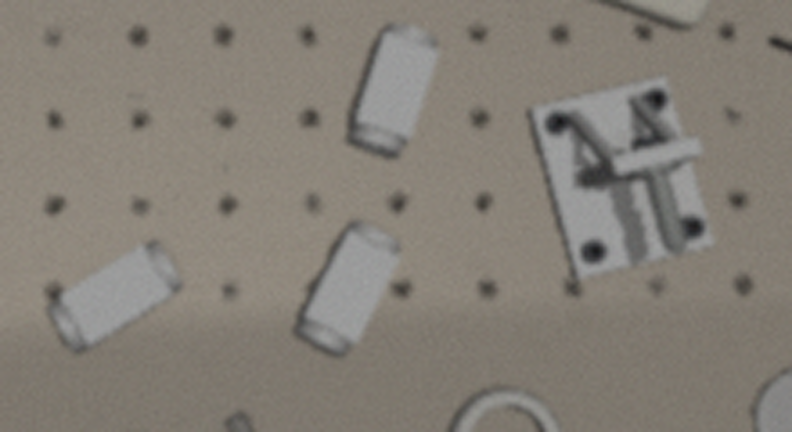

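Crop confirms it: the target is at crop (115,297), leftmost of the three. The pin runs toward the robot, from crop (660,165) to (680,245). Next I'll work out the approach.

```bash
cat >> h.py <<'E'
from scipy.spatial.transform import Rotation as Ro
def plan(p=None,xang=None,z=None):
    s=ctrl.observe();R=np.array(s['tool_rot']);c=np.array(s['position'])
    f=lambda a:np.array2string(np.array(a),precision=3)
    print('t',round(s['clock'],2),'pos',c,'F',np.array(s['contact_force']),'gap',round(s['finger_gap'],1),'grip',round(s['grip_force'],1),'q',f(s['qpos']),'xang',round(np.degrees(np.arctan2(R[1,0],R[0,0])),2),'zax',f(R[:,2]))
    if p is not None: print('travel units',f(R.T@(np.array(p)-c)/40))
    if xang is not None:
        a=np.radians(xang);x=np.array([np.cos(a),np.sin(a),0]);zz=np.array([0,0,-1.]);G=np.c_[x,np.cross(zz,x),zz]
        print('rot',f(Ro.from_matrix(R.T@G).as_rotvec()))
        if p is not None: print('travel after rot',f(G.T@(np.array(p)-c)/40))
E
python3 -c "
from h import *
plan([442,161,170],120.9)"
```

```text
t 0.85 pos [237.5 578.1 231.3] F [ 0.1  0.1 -0.5] gap 85.5 grip 0.0 q [ 1.075  0.491  1.559  0.     1.092 -0.106] xang 157.66 zax [-0.  0. -1.]
travel units [-8.692 -7.703  1.532]
rot [ 0.    -0.     0.642]
travel after rot [-11.574  -0.968   1.533]
```

Emit:
send_rows:
  targets:
    - {"travel": [-0.62, -0.55, 0.11], "delta_rot": [0, 0, 0], "fingers": 0.5}
    - {"travel": [-0.62, -0.55, 0.11], "delta_rot": [0, 0, 0], "fingers": 0.5}
    - {"travel": [-0.62, -0.55, 0.11], "delta_rot": [0, 0, 0], "fingers": 0.5}
    - {"travel": [-0.62, -0.55, 0.11], "delta_rot": [0, 0, 0], "fingers": 0.5}
    - {"travel": [-0.62, -0.55, 0.11], "delta_rot": [0, 0, 0], "fingers": 0.5}
    - {"travel": [-0.62, -0.55, 0.11], "delta_rot": [0, 0, 0], "fingers": 0.5}
    - {"travel": [-0.62, -0.55, 0.11], "delta_rot": [0, 0, 0], "fingers": 0.5}
    - {"travel": [-0.62, -0.55, 0.11], "delta_rot": [0, 0, 0], "fingers": 0.5}
    - {"travel": [-0.62, -0.55, 0.11], "delta_rot": [0, 0, 0], "fingers": 0.5}
    - {"travel": [-0.62, -0.55, 0.11], "delta_rot": [0, 0, 0], "fingers": 0.5}
    - {"travel": [-0.62, -0.55, 0.11], "delta_rot": [0, 0, 0], "fingers": 0.5}
    - {"travel": [-0.62, -0.55, 0.11], "delta_rot": [0, 0, 0], "fingers": 0.5}
    - {"travel": [-0.62, -0.55, 0.11], "delta_rot": [0, 0, 0], "fingers": 0.5}
    - {"travel": [-0.62, -0.55, 0.11], "delta_rot": [0, 0, 0], "fingers": 0.5}
    - {"delta_rot": [0, 0, 0.128], "travel": [0, 0, 0], "fingers": 0.5}
    - {"delta_rot": [0, 0, 0.128], "travel": [0, 0, 0], "fingers": 0.5}
    - {"delta_rot": [0, 0, 0.128], "travel": [0, 0, 0], "fingers": 0.5}
    - {"delta_rot": [0, 0, 0.128], "travel": [0, 0, 0], "fingers": 0.5}
    - {"delta_rot": [0, 0, 0.13], "travel": [0, 0, 0], "fingers": 0.5}
    - {"delta_rot": [0, 0, 0], "travel": [0, 0, 0], "fingers": 0.5}

```text
clock: 2.85
position: [441.7, 161.3, 169.8]
tool_rot: [[-0.512, 0.859, 0.0], [0.859, 0.512, 0.0], [-0.0, 0.0, -1.0]]
contact_force: [0.2, 0.8, 0.2]
finger_gap: 63.9
grip_force: 0.0
```

```bash
cat > w.py <<'E'
from h import *
import sys
c=cam('wrist');P,u,v=cloud(c)
m=(np.linalg.norm(P[:,:2]-[442,161],axis=1)<55)
print('bench',np.median(P[m&(P[:,2]<8),2]))
Q=P[m&(P[:,2]>22)&(P[:,2]<36)];r=cv2.minAreaRect(Q[:,:2].astype(np.float32));print(len(Q),np.array(r[0]),np.array(r[1]),r[2],'top z',np.median(Q[:,2]))
for d in ctrl.landmark_of('spacer','wrist'): print(round(d['p'],2),np.array(d['position']))
save(c,sys.argv[1])
plan([442,161,4],120.9)
E
python3 w.py w1.png
```

```text
bench 0.9422871846672365
3806 [443.  160.8] [29.9 66.2] 30.493833541870117 top z 30.767500921304133
0.93 [547.6  15.6  16.2]
0.9 [443.7 156.8  16.8]
0.86 [450.6  42.3  15.6]
t 2.95 pos [441.6 161.3 169.8] F [-0.7 -0.3  0.1] gap 64.0 grip 0.0 q [ 0.21   0.358  1.999  0.     0.784 -0.333] xang 121.1 zax [ 0.  0. -1.]
travel units [-0.012  0.002  4.144]
rot [0.    0.    0.004]
travel after rot [-0.012  0.003  4.144]
```

Emit:
send_rows:
  newtons: 50
  targets:
    - {"travel": [-0.03, 0, 0.65], "delta_rot": [0, 0, 0.005], "fingers": 0.5}
    - {"travel": [0, 0, 0.8], "delta_rot": [0, 0, 0], "fingers": 0.5}
    - {"travel": [0, 0, 0.8], "delta_rot": [0, 0, 0], "fingers": 0.5}
    - {"travel": [0, 0, 0.8], "delta_rot": [0, 0, 0], "fingers": 0.5}
    - {"travel": [0, 0, 0.6], "delta_rot": [0, 0, 0], "fingers": 0.5}
    - {"travel": [0, 0, 0.3], "delta_rot": [0, 0, 0], "fingers": 0.5}
    - {"travel": [0, 0, 0.19], "delta_rot": [0, 0, 0], "fingers": 0.5}
    - {"travel": [0, 0, 0], "delta_rot": [0, 0, 0], "fingers": 0.5}
    - {"travel": [0, 0, 0], "delta_rot": [0, 0, 0], "fingers": -0.6}
    - {"travel": [0, 0, 0], "delta_rot": [0, 0, 0], "fingers": -0.6}
    - {"travel": [0, 0, 0], "delta_rot": [0, 0, 0], "fingers": -0.6}
    - {"travel": [0, 0, 0], "delta_rot": [0, 0, 0], "fingers": -0.6}
    - {"travel": [0, 0, 0], "delta_rot": [0, 0, 0], "fingers": -0.6}
    - {"travel": [0, 0, 0], "delta_rot": [0, 0, 0], "fingers": -0.6}

```text
clock: 4.35
position: [442.7, 160.4, 5.2]
tool_rot: [[-0.509, 0.861, 0.002], [0.861, 0.509, 0.0], [-0.001, 0.002, -1.0]]
contact_force: [-1.0, -0.3, 7.1]
finger_gap: 29.0
grip_force: 49.8
```

Emit:
send_rows:
  targets:
    - {"travel": [0, 0, -0.4], "delta_rot": [0, 0, 0], "fingers": -0.6}
    - {"travel": [0, 0, -0.9], "delta_rot": [0, 0, 0], "fingers": -0.6}
    - {"travel": [0, 0, -0.9], "delta_rot": [0, 0, 0], "fingers": -0.6}
    - {"travel": [0, 0, -0.9], "delta_rot": [0, 0, 0], "fingers": -0.6}
    - {"travel": [0, 0, -0.9], "delta_rot": [0, 0, 0], "fingers": -0.6}
    - {"travel": [-0.598, -0.405, 0], "delta_rot": [0, 0, 0], "fingers": -0.6}
    - {"travel": [-0.598, -0.405, 0], "delta_rot": [0, 0, 0], "fingers": -0.6}
    - {"travel": [-0.598, -0.405, 0], "delta_rot": [0, 0, 0], "fingers": -0.6}
    - {"travel": [-0.598, -0.405, 0], "delta_rot": [0, 0, 0], "fingers": -0.6}
    - {"travel": [-0.598, -0.405, 0], "delta_rot": [0, 0, 0], "fingers": -0.6}
    - {"travel": [-0.598, -0.405, 0], "delta_rot": [0, 0, 0], "fingers": -0.6}
    - {"travel": [-0.598, -0.405, 0], "delta_rot": [0, 0, 0], "fingers": -0.6}
    - {"travel": [-0.598, -0.405, 0], "delta_rot": [0, 0, 0], "fingers": -0.6}
    - {"travel": [-0.598, -0.405, 0], "delta_rot": [0, 0, 0], "fingers": -0.6}
    - {"travel": [-0.598, -0.405, 0], "delta_rot": [0, 0, 0], "fingers": -0.6}
    - {"travel": [0, 0, 0], "delta_rot": [0, 0, 0], "fingers": -0.6}

```text
clock: 5.95
position: [424.5, -130.5, 164.6]
tool_rot: [[-0.507, 0.862, 0.001], [0.862, 0.507, -0.001], [-0.001, 0.001, -1.0]]
contact_force: [0.7, 0.2, -1.3]
finger_gap: 28.7
grip_force: 49.9
```

Emit:
send_rows:
  targets:
    - {"travel": [0, 0, 0], "delta_rot": [0, 0, -0.14], "fingers": -0.6}
    - {"travel": [0, 0, 0], "delta_rot": [0, 0, -0.14], "fingers": -0.6}
    - {"travel": [0, 0, 0], "delta_rot": [0, 0, -0.14], "fingers": -0.6}
    - {"travel": [0, 0, 0], "delta_rot": [0, 0, -0.14], "fingers": -0.6}
    - {"travel": [0, 0, 0], "delta_rot": [0, 0, -0.14], "fingers": -0.6}
    - {"travel": [0, 0, 0], "delta_rot": [0, 0, -0.14], "fingers": -0.6}
    - {"travel": [0, 0, 0], "delta_rot": [0, 0, -0.14], "fingers": -0.6}
    - {"travel": [0, 0, 0], "delta_rot": [0, 0, -0.14], "fingers": -0.6}
    - {"travel": [0, 0, 0], "delta_rot": [0, 0, -0.14], "fingers": -0.6}
    - {"travel": [0, 0, 0], "delta_rot": [0, 0, 0], "fingers": -0.6}

```text
clock: 6.95
position: [424.4, -127.5, 164.4]
tool_rot: [[-0.975, -0.224, 0.0], [-0.224, 0.975, -0.0], [-0.0, -0.0, -1.0]]
contact_force: [0.5, 0.5, -0.6]
finger_gap: 29.2
grip_force: 50.0
```

Run:
```python
from h import *
c=cam('wrist');P,u,v=cloud(c);save(c,'w2.png')
plan([417,-128,120],193)
d=np.array([-.974,-.226])
for lo,hi in [(69,76)]:
    m=(abs(P[:,0]-500)<45)&(abs(P[:,1]+110)<45)&(P[:,2]>lo)&(P[:,2]<hi)
    if m.sum()>20:
        r=cv2.minAreaRect(P[m,:2].astype(np.float32));print('plate',m.sum(),np.array(r[0]),np.array(r[1]),r[2],np.median(P[m,2]))
# pin: cylinder 40 long in front of plate
R=P-np.array([496,-110,0]);a=R[:,:2]@d;b=R[:,:2]@np.array([-d[1],d[0]])
for k in range(4,44,6):
    m=(a>k)&(a<k+6)&(abs(b)<14)&(P[:,2]>50)&(P[:,2]<80)
    if m.sum()>3: print(k,m.sum(),'b',b[m].min(),np.median(b[m]),b[m].max(),'top',np.percentile(P[m,2],95))
for cn in ['wrist']:
    for t in ['pin_root','pin_stand']:
        for x in ctrl.landmark_of(t,cn): print(t,round(x['p'],2),np.array(x['position']))
```

```text
t 7.0 pos [ 424.4 -127.6  164.4] F [-0.7  0.2 -0.3] gap 29.3 grip 50.0 q [-0.441  0.333  2.065  0.     0.743 -2.233] xang -167.36 zax [ 0. -0. -1.]
travel units [0.184 0.031 1.11 ]
rot [-0.     0.    -0.006]
travel after rot [0.184 0.032 1.11 ]
```

View pics/w2.png

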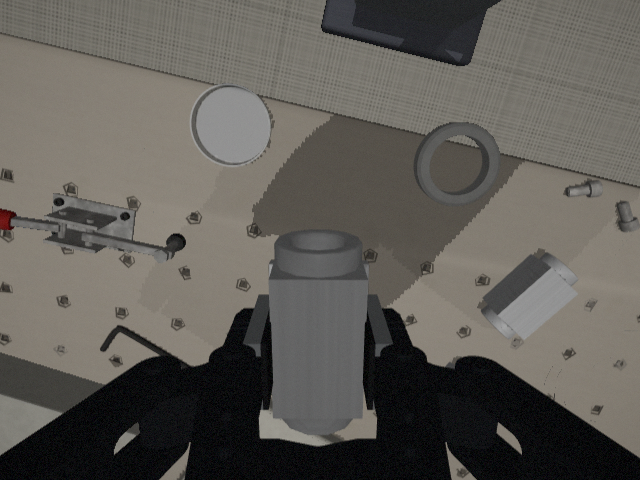

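The wrist camera faces backward (tool +x). The held spacer fills the middle (320,330) with its rear hole at (318,240), and the pin is out of view. I'll use the plate measured from two views, which puts the root at about (495.7,-109.8) and the axis at 192.8°.

Emit:
send_rows:
  targets:
    - {"travel": [0.26, 0.04, 0], "delta_rot": [0, 0, 0], "fingers": -0.6}
    - {"travel": [0, 0, 0.5], "delta_rot": [0, 0, 0], "fingers": -0.6}
    - {"travel": [0, 0, 0.5], "delta_rot": [0, 0, 0], "fingers": -0.6}
    - {"travel": [0, 0, 0.5], "delta_rot": [0, 0, 0], "fingers": -0.6}
    - {"travel": [0, 0, 0.5], "delta_rot": [0, 0, 0], "fingers": -0.6}
    - {"travel": [0, 0, 0.5], "delta_rot": [0, 0, 0], "fingers": -0.6}
    - {"travel": [0, 0, 0.36], "delta_rot": [0, 0, 0], "fingers": -0.6}
    - {"travel": [0, 0, 0], "delta_rot": [0, 0, 0], "fingers": -0.6}

```text
clock: 7.9
position: [412.8, -128.5, 48.5]
tool_rot: [[-0.976, -0.22, -0.003], [-0.22, 0.976, 0.001], [0.002, 0.002, -1.0]]
contact_force: [-0.2, 0.2, -1.2]
finger_gap: 28.6
grip_force: 49.9
```

Run:
```python
from h import *
root=np.array([495.7,-109.8]);a=np.radians(12.8);d=-np.array([np.cos(a),np.sin(a)])
plan(np.r_[root+84*d,50],192.8)
c=cam('scene');save(c,'s2.png',(380,240,540,360),5)
```

```text
t 7.9 pos [ 412.8 -128.5   48.5] F [-0.2  0.2 -1.2] gap 28.6 grip 49.9 q [-0.455  0.546  2.188  0.     0.411 -2.247] xang -167.31 zax [-0.003  0.001 -1.   ]
travel units [-0.024 -0.003 -0.037]
rot [ 0.002 -0.002 -0.002]
travel after rot [-0.024 -0.004 -0.037]
```

View pics/s2.png

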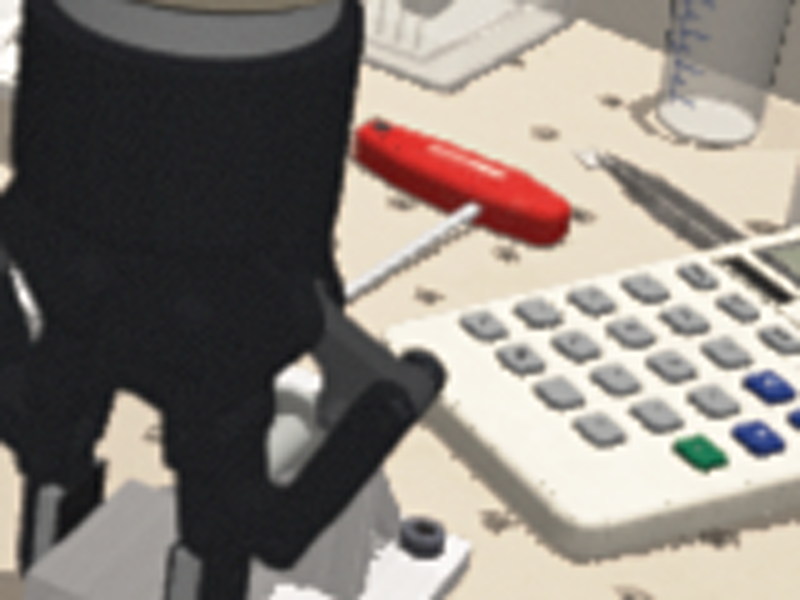

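Emit:
send_rows:
  targets:
    - {"travel": [-0.02, 0, -0.035], "delta_rot": [0, 0, 0], "fingers": -0.6}
    - {"travel": [-0.1, 0, 0], "delta_rot": [0, 0, 0], "fingers": -0.6}
    - {"travel": [-0.1, 0, 0], "delta_rot": [0, 0, 0], "fingers": -0.6}
    - {"travel": [-0.1, 0, 0], "delta_rot": [0, 0, 0], "fingers": -0.6}
    - {"travel": [-0.1, 0, 0], "delta_rot": [0, 0, 0], "fingers": -0.6}
    - {"travel": [0, 0, 0], "delta_rot": [0, 0, 0], "fingers": -0.6}

```text
clock: 8.55
position: [431.0, -125.0, 51.2]
tool_rot: [[-0.975, -0.222, 0.001], [-0.222, 0.975, -0.0], [-0.001, -0.0, -1.0]]
contact_force: [0.6, 0.1, -0.8]
finger_gap: 28.8
grip_force: 49.9
```

Emit:
send_rows:
  targets:
    - {"travel": [-0.05, 0, 0], "delta_rot": [0, 0, 0], "fingers": -0.6}
    - {"travel": [-0.05, 0, 0], "delta_rot": [0, 0, 0], "fingers": -0.6}
    - {"travel": [0, 0, 0], "delta_rot": [0, 0, 0], "fingers": -0.6}

```text
clock: 8.85
position: [434.5, -124.2, 51.1]
tool_rot: [[-0.975, -0.221, 0.0], [-0.221, 0.975, 0.0], [-0.0, 0.0, -1.0]]
contact_force: [-0.2, -0.2, -1.4]
finger_gap: 29.1
grip_force: 49.9
```

Emit:
send_rows:
  targets:
    - {"travel": [-0.05, 0, 0], "delta_rot": [0, 0, 0], "fingers": -0.6}
    - {"travel": [-0.05, 0, 0], "delta_rot": [0, 0, 0], "fingers": -0.6}
    - {"travel": [0, 0, 0], "delta_rot": [0, 0, 0], "fingers": -0.6}

```text
clock: 9.15
position: [438.5, -123.3, 51.1]
tool_rot: [[-0.975, -0.221, 0.0], [-0.221, 0.975, 0.0], [-0.0, -0.0, -1.0]]
contact_force: [-0.3, -0.2, -1.0]
finger_gap: 29.0
grip_force: 49.9
```

Emit:
send_rows:
  targets:
    - {"travel": [-0.075, 0, 0], "delta_rot": [0, 0, 0], "fingers": -0.6}
    - {"travel": [-0.075, 0, 0], "delta_rot": [0, 0, 0], "fingers": -0.6}
    - {"travel": [-0.075, 0, 0], "delta_rot": [0, 0, 0], "fingers": -0.6}
    - {"travel": [0, 0, 0], "delta_rot": [0, 0, 0], "fingers": -0.6}

```text
clock: 9.55
position: [447.4, -121.3, 51.1]
tool_rot: [[-0.975, -0.222, 0.0], [-0.222, 0.975, -0.0], [-0.0, -0.0, -1.0]]
contact_force: [-0.2, 0.1, -1.6]
finger_gap: 28.9
grip_force: 49.9
```

Emit:
send_rows:
  targets:
    - {"travel": [-0.05, 0, 0], "delta_rot": [0, 0, 0], "fingers": -0.6}
    - {"travel": [-0.05, 0, 0], "delta_rot": [0, 0, 0], "fingers": -0.6}
    - {"travel": [-0.05, 0, 0], "delta_rot": [0, 0, 0], "fingers": -0.6}
    - {"travel": [0, 0, 0], "delta_rot": [0, 0, 0], "fingers": -0.6}

```text
clock: 9.95
position: [453.1, -120.0, 51.1]
tool_rot: [[-0.975, -0.221, 0.0], [-0.221, 0.975, -0.0], [-0.0, -0.0, -1.0]]
contact_force: [0.6, 0.4, -1.7]
finger_gap: 29.4
grip_force: 49.9
```

Emit:
send_rows:
  targets:
    - {"travel": [-0.05, 0, 0], "delta_rot": [0, 0, 0], "fingers": -0.6}
    - {"travel": [-0.05, 0, 0], "delta_rot": [0, 0, 0], "fingers": -0.6}
    - {"travel": [-0.05, 0, 0], "delta_rot": [0, 0, 0], "fingers": -0.6}
    - {"travel": [-0.05, 0, 0], "delta_rot": [0, 0, 0], "fingers": -0.6}
    - {"travel": [0, 0, 0], "delta_rot": [0, 0, 0], "fingers": -0.6}

```text
clock: 10.45
position: [460.9, -118.2, 51.1]
tool_rot: [[-0.975, -0.221, 0.0], [-0.221, 0.975, 0.0], [-0.0, -0.0, -1.0]]
contact_force: [-0.5, -0.1, -1.8]
finger_gap: 28.9
grip_force: 49.9
```

Emit:
send_rows:
  targets:
    - {"travel": [-0.025, 0, 0], "delta_rot": [0, 0, 0], "fingers": -0.6}
    - {"travel": [-0.025, 0, 0], "delta_rot": [0, 0, 0], "fingers": -0.6}
    - {"travel": [0, 0, 0], "delta_rot": [0, 0, 0], "fingers": -0.6}

```text
clock: 10.75
position: [462.7, -117.8, 51.1]
tool_rot: [[-0.975, -0.221, 0.0], [-0.221, 0.975, 0.0], [-0.0, 0.0, -1.0]]
contact_force: [0.4, -0.0, -1.4]
finger_gap: 29.2
grip_force: 49.9
```

Distance is about 34 mm and there is no contact yet. I'll advance in 1 mm steps until the shoulder pushes back.

Emit:
send_rows:
  targets:
    - {"travel": [-0.025, 0, 0], "delta_rot": [0, 0, 0], "fingers": -0.6}
    - {"travel": [0, 0, 0], "delta_rot": [0, 0, 0], "fingers": -0.6}

```text
clock: 10.95
position: [463.7, -117.6, 51.1]
tool_rot: [[-0.975, -0.221, 0.0], [-0.221, 0.975, 0.0], [-0.0, -0.0, -1.0]]
contact_force: [-1.0, 0.3, -1.5]
finger_gap: 29.5
grip_force: 49.9
```

Emit:
send_rows:
  targets:
    - {"travel": [-0.025, 0, 0], "delta_rot": [0, 0, 0], "fingers": -0.6}
    - {"travel": [0, 0, 0], "delta_rot": [0, 0, 0], "fingers": -0.6}

```text
clock: 11.15
position: [464.6, -117.3, 51.1]
tool_rot: [[-0.975, -0.221, 0.0], [-0.221, 0.975, 0.0], [-0.0, 0.0, -1.0]]
contact_force: [-0.3, -1.0, -0.8]
finger_gap: 29.3
grip_force: 49.9
```

Emit:
send_rows:
  targets:
    - {"travel": [-0.025, 0, 0], "delta_rot": [0, 0, 0], "fingers": -0.6}
    - {"travel": [0, 0, 0], "delta_rot": [0, 0, 0], "fingers": -0.6}

```text
clock: 11.35
position: [465.6, -117.1, 51.1]
tool_rot: [[-0.975, -0.221, 0.0], [-0.221, 0.975, 0.0], [-0.0, 0.0, -1.0]]
contact_force: [0.3, -0.7, -1.3]
finger_gap: 29.2
grip_force: 49.9
```

Emit:
send_rows:
  targets:
    - {"travel": [-0.025, 0, 0], "delta_rot": [0, 0, 0], "fingers": -0.6}
    - {"travel": [0, 0, 0], "delta_rot": [0, 0, 0], "fingers": -0.6}

```text
clock: 11.55
position: [466.5, -116.9, 51.1]
tool_rot: [[-0.975, -0.221, -0.0], [-0.221, 0.975, 0.0], [0.0, 0.0, -1.0]]
contact_force: [-0.2, 0.5, -1.6]
finger_gap: 29.4
grip_force: 49.9
```

Emit:
send_rows:
  targets:
    - {"travel": [-0.025, 0, 0], "delta_rot": [0, 0, 0], "fingers": -0.6}
    - {"travel": [0, 0, 0], "delta_rot": [0, 0, 0], "fingers": -0.6}

```text
clock: 11.75
position: [466.6, -116.6, 51.0]
tool_rot: [[-0.975, -0.222, -0.002], [-0.222, 0.975, 0.001], [0.002, 0.001, -1.0]]
contact_force: [-5.9, -2.8, 0.9]
finger_gap: 29.2
grip_force: 50.2
```

Emit:
send_rows:
  targets:
    - {"travel": [-0.015, 0, 0], "delta_rot": [0, 0, 0], "fingers": -0.6}
    - {"travel": [0, 0, 0], "delta_rot": [0, 0, 0], "fingers": -0.6}

```text
clock: 11.95
position: [466.5, -116.5, 50.9]
tool_rot: [[-0.975, -0.222, -0.003], [-0.222, 0.975, 0.001], [0.003, 0.002, -1.0]]
contact_force: [-9.4, -4.4, 1.5]
finger_gap: 28.7
grip_force: 50.3
```

The shoulder pushes back with about 10 N and the spacer travelled well past the wrong-end stop, so it is home. The bore is the tool −x end. Next I'll pull it off and lift.

Emit:
send_rows:
  targets:
    - {"travel": [0.04, 0, 0], "delta_rot": [0, 0, 0], "fingers": -0.6}
    - {"travel": [0.1, 0, 0], "delta_rot": [0, 0, 0], "fingers": -0.6}
    - {"travel": [0.15, 0, 0], "delta_rot": [0, 0, 0], "fingers": -0.6}
    - {"travel": [0.15, 0, 0], "delta_rot": [0, 0, 0], "fingers": -0.6}
    - {"travel": [0.15, 0, 0], "delta_rot": [0, 0, 0], "fingers": -0.6}
    - {"travel": [0.15, 0, 0], "delta_rot": [0, 0, 0], "fingers": -0.6}
    - {"travel": [0.15, 0, 0], "delta_rot": [0, 0, 0], "fingers": -0.6}
    - {"travel": [0.15, 0, 0], "delta_rot": [0, 0, 0], "fingers": -0.6}
    - {"travel": [0.15, 0, 0], "delta_rot": [0, 0, 0], "fingers": -0.6}
    - {"travel": [0.15, 0, 0], "delta_rot": [0, 0, 0], "fingers": -0.6}
    - {"travel": [0, 0, 0], "delta_rot": [0, 0, 0], "fingers": -0.6}

```text
clock: 13.05
position: [415.0, -128.5, 51.1]
tool_rot: [[-0.975, -0.221, -0.001], [-0.221, 0.975, 0.0], [0.0, 0.0, -1.0]]
contact_force: [-0.4, 0.2, -1.2]
finger_gap: 28.9
grip_force: 49.9
```

Emit:
send_rows:
  targets:
    - {"travel": [0, 0, -0.4], "delta_rot": [0, 0, 0], "fingers": -0.6}
    - {"travel": [0, 0, -0.8], "delta_rot": [0, 0, 0], "fingers": -0.6}
    - {"travel": [0, 0, -0.8], "delta_rot": [0, 0, 0], "fingers": -0.6}
    - {"travel": [0, 0, -0.8], "delta_rot": [0, 0, 0], "fingers": -0.6}
    - {"travel": [0, 0, -0.8], "delta_rot": [0, 0, 0], "fingers": -0.6}
    - {"travel": [0, 0, -0.8], "delta_rot": [0, 0, 0], "fingers": -0.6}
    - {"travel": [0, 0, -0.8], "delta_rot": [0, 0, 0], "fingers": -0.6}
    - {"travel": [-0.386, 0.68, 0], "delta_rot": [0, 0, 0], "fingers": -0.6}
    - {"travel": [-0.386, 0.68, 0], "delta_rot": [0, 0, 0], "fingers": -0.6}
    - {"travel": [-0.386, 0.68, 0], "delta_rot": [0, 0, 0], "fingers": -0.6}
    - {"travel": [-0.386, 0.68, 0], "delta_rot": [0, 0, 0], "fingers": -0.6}
    - {"travel": [-0.386, 0.68, 0], "delta_rot": [0, 0, 0], "fingers": -0.6}
    - {"travel": [-0.386, 0.68, 0], "delta_rot": [0, 0, 0], "fingers": -0.6}
    - {"travel": [-0.386, 0.68, 0], "delta_rot": [0, 0, 0], "fingers": -0.6}
    - {"travel": [-0.386, 0.68, 0], "delta_rot": [0, 0, 0], "fingers": -0.6}
    - {"travel": [-0.386, 0.68, 0], "delta_rot": [0, 0, 0], "fingers": -0.6}
    - {"travel": [-0.386, 0.68, 0], "delta_rot": [0, 0, 0], "fingers": -0.6}
    - {"travel": [0, 0, 0], "delta_rot": [0, 0, 0], "fingers": -0.6}

```text
clock: 14.85
position: [506.7, 173.8, 258.8]
tool_rot: [[-0.975, -0.224, 0.0], [-0.224, 0.975, 0.001], [-0.0, 0.001, -1.0]]
contact_force: [0.1, -0.9, -0.8]
finger_gap: 29.2
grip_force: 50.0
```

Run:
```python
from h import *
plan()
s=ctrl.observe();q=s['qpos'];p=s['position']
D=[(.491,1.559,625.0,231.3,1.075,np.arctan2(578.1,237.5)),(.358,1.999,470.1,169.8,.21,np.arctan2(161.3,441.6)),(.333,2.065,443.2,164.4,-.441,np.arctan2(-127.6,424.4)),(.546,2.188,432.3,48.5,-.455,np.arctan2(-128.5,412.8)),(q[1],q[2],np.hypot(*p[:2]),p[2],q[0],np.arctan2(p[1],p[0]))]
print([round(r*np.sin(az-q1),1) for _,_,r,z,q1,az in D])
A=[];b=[]
for q2,q3,r,z,q1,az in D:
    S=q2+q3;A+=[[np.sin(q2),np.sin(S),np.cos(S),1,0],[np.cos(q2),np.cos(S),-np.sin(S),0,1]];b+=[r*np.cos(az-q1),z]
x,res,_,sv=np.linalg.lstsq(np.array(A),np.array(b),rcond=None);print(x,res,sv,np.array(A)@x-b)
```

```text
t 14.85 pos [506.7 173.8 258.8] F [ 0.1 -0.9 -0.8] gap 29.2 grip 50.0 q [ 0.207  0.335  1.742  0.001  1.064 -1.59 ] xang -167.06 zax [ 0.     0.001 -1.   ]
[np.float64(66.1), np.float64(65.7), np.float64(65.8), np.float64(66.0), np.float64(66.0)]
[585.1 411.8  43.5   0.2 -56.1] [0.1] [3.8 3.1 0.4 0.4 0.1] [-0.   0.1 -0.1 -0.1 -0.1 -0.1  0.1  0.1  0.1  0. ]
```

Run:
```python
from h import *
for n in ['top','scene']:
    c=cam(n);P,u,v=cloud(c);print(n,c['T'][:3,3])
    m=(P[:,2]>250)&(P[:,0]>350)&(P[:,0]<1100)&(abs(P[:,1])<700)
    H,_=np.unique(np.round(P[m]/100).astype(int)*100,axis=0,return_counts=True)
    for h,k in zip(H,_):
        if k>15: print(h,k,end=' ')
    print()
```

```text
top [383.7 174.5 953.4]
[400 100 600] 7497 [400 100 700] 5991 [400 200 600] 10891 [400 200 700] 2975 [500 100 500] 1306 [500 100 600] 4349 [500 200 500] 3342 [500 200 600] 6694 [600 100 500] 106 
scene [  21.  -442.6  446. ]
[500 100 300] 1076 [500 100 400] 2139 [500 100 500] 298 [500 200 300] 1966 [500 200 400] 1679 [500 200 500] 163 [ 900 -100  300] 3302 [ 900 -100  400] 2572 [ 900 -100  500] 410 [900   0 300] 3055 [900   0 400] 3528 [900   0 500] 795 [900 100 300] 2414 [900 100 400] 2772 [900 100 500] 652 [900 200 300] 1966 [900 200 400] 2233 [900 200 500] 520 [900 300 300] 1626 [900 300 400] 1818 [900 300 500] 442 [900 400 300] 1354 [900 400 400] 1517 [900 400 500] 359 [900 500 300] 1138 [900 500 400] 1247 [900 500 500] 322 [900 600 300] 408 [900 600 400] 696 [900 600 500] 146
```

Emit:
send_rows:
  targets:
    - {"travel": [0, 0, -0.6], "delta_rot": [0, 0, 0], "fingers": -0.6}
    - {"travel": [0, 0, -0.9], "delta_rot": [0, 0, 0], "fingers": -0.6}
    - {"travel": [0, 0, -0.9], "delta_rot": [0, 0, 0], "fingers": -0.6}
    - {"travel": [0, 0, -0.9], "delta_rot": [0, 0, 0], "fingers": -0.6}
    - {"travel": [0, 0, -0.9], "delta_rot": [0, 0, 0], "fingers": -0.6}
    - {"travel": [0, 0, 0], "delta_rot": [0, -0.14, 0], "fingers": -0.6}
    - {"travel": [0, 0, 0], "delta_rot": [0, -0.14, 0], "fingers": -0.6}
    - {"travel": [0, 0, 0], "delta_rot": [0, -0.14, 0], "fingers": -0.6}
    - {"travel": [0, 0, 0], "delta_rot": [0, -0.14, 0], "fingers": -0.6}
    - {"travel": [0, 0, 0], "delta_rot": [0, 0, 0], "fingers": -0.6}

```text
clock: 15.95
position: [503.7, 169.7, 426.5]
tool_rot: [[-0.825, -0.22, 0.52], [-0.187, 0.975, 0.117], [-0.533, -0.0, -0.846]]
contact_force: [-1.3, -0.8, -1.2]
finger_gap: 29.2
grip_force: 50.1
```

Run:
```python
from h import *
plan();s=ctrl.observe();q=s['qpos'];p=s['position'];print(np.array(s['tool_rot']))
S=q[1]+q[2];th=np.pi-(S+q[4]);r=np.hypot(*p[:2]);rr=np.sqrt(r*r-66**2)
wr=585.1*np.sin(q[1])+411.8*np.sin(S)+43.5*np.cos(S);wz=585.1*np.cos(q[1])+411.8*np.cos(S)-43.5*np.sin(S)
print('tilt',th,'L from r',(rr-wr)/np.sin(th),'L from z',(wz-56.1-p[2])/(np.cos(th)-1))
```

```text
t 15.95 pos [503.7 169.7 426.5] F [-1.3 -0.8 -1.2] gap 29.2 grip 50.1 q [ 0.193  0.004  1.81   0.022  0.765 -1.611] xang -167.26 zax [ 0.52   0.117 -0.846]
[[-0.8 -0.2  0.5]
 [-0.2  1.   0.1]
 [-0.5 -0.  -0.8]]
tilt 0.5614955129255472 L from r 254.86226610633156 L from z 254.6911797063735
```

Emit:
send_rows:
  targets:
    - {"travel": [-0.48, 0, -0.76], "delta_rot": [0, -0.12, 0], "fingers": -0.6}
    - {"travel": [-0.57, 0, -0.7], "delta_rot": [0, -0.12, 0], "fingers": -0.6}
    - {"travel": [-0.65, 0, -0.63], "delta_rot": [0, -0.12, 0], "fingers": -0.6}
    - {"travel": [-0.72, 0, -0.55], "delta_rot": [0, -0.12, 0], "fingers": -0.6}
    - {"travel": [-0.78, 0, -0.46], "delta_rot": [0, -0.12, 0], "fingers": -0.6}
    - {"travel": [-0.83, 0, -0.36], "delta_rot": [0, -0.12, 0], "fingers": -0.6}
    - {"travel": [-0.86, 0, -0.26], "delta_rot": [0, 0, 0], "fingers": -0.6}
    - {"travel": [-0.86, 0, -0.26], "delta_rot": [0, 0, 0], "fingers": -0.6}
    - {"travel": [-0.86, 0, -0.26], "delta_rot": [0, -0.1, 0], "fingers": -0.6}
    - {"travel": [-0.7, 0, -0.12], "delta_rot": [0, -0.1, 0], "fingers": -0.6}
    - {"travel": [-0.5, 0, -0.04], "delta_rot": [0, -0.05, 0], "fingers": -0.6}
    - {"travel": [0, 0, 0], "delta_rot": [0, 0, 0], "fingers": -0.6}

```text
clock: 17.15
position: [507.0, 170.7, 801.5]
tool_rot: [[-0.04, -0.221, 0.974], [-0.009, 0.975, 0.221], [-0.999, -0.0, -0.041]]
contact_force: [-0.8, 0.5, -1.6]
finger_gap: 29.1
grip_force: 50.2
```

```bash
cat > f.py <<'E'
from h import *
plan();s=ctrl.observe();R=np.array(s['tool_rot'])
print(np.round(R,3));b=-R[:,0];w=R.T@np.cross(b,[0,0,1]);print('bore tilt deg',np.degrees(np.arccos(b[2])),'rotvec to fix',np.round(w,3))
E
python3 f.py
```

```text
t 17.15 pos [507.  170.7 801.5] F [-0.8  0.5 -1.6] gap 29.1 grip 50.2 q [ 0.181 -0.234  1.592  0.163  0.257 -1.73 ] xang -166.75 zax [ 0.974  0.221 -0.041]
[[-0.  -0.2  1. ]
 [-0.   1.   0.2]
 [-1.  -0.  -0. ]]
bore tilt deg 2.361662575754337 rotvec to fix [ 0. -0.  0.]
```

Emit:
send_rows:
  targets:
    - {"travel": [0, 0, 0], "delta_rot": [0, -0.041, 0], "fingers": -0.6}
    - {"travel": [0, 0, 0], "delta_rot": [0, 0, 0], "fingers": -0.6}
    - {"travel": [0, 0, 0], "delta_rot": [0, 0, 0], "fingers": -0.6}

```text
clock: 17.45
position: [507.2, 171.1, 799.3]
tool_rot: [[-0.004, -0.221, 0.975], [-0.001, 0.975, 0.221], [-1.0, -0.0, -0.004]]
contact_force: [0.5, -0.5, -1.8]
finger_gap: 29.5
grip_force: 50.2
```

```bash
python3 f.py
python3 - <<'E'
from h import *
c=cam('top');s=ctrl.observe();R=np.array(s['tool_rot']);p=np.array(s['position'])
ctr=p-10*R[:,2]; P,u,v=cloud(c);k=proj(c,ctr-33*R[:,0]).astype(int);print('px',k)
d=P-ctr; m=(np.hypot(d[:,0],d[:,1])<13)
h=d[m,2];print(m.sum(),'rel heights pct',np.percentile(h,[0,2,10,30,50,70,90,98]))
x0,y0=max(k[0]-80,0),max(k[1]-60,0);save(c,'t3.png',(x0,y0,min(x0+160,640),min(y0+120,480)),5)
E
```

```text
t 17.45 pos [507.2 171.1 799.3] F [ 0.5 -0.5 -1.8] gap 29.5 grip 50.2 q [ 0.182 -0.236  1.622  0.217  0.193 -1.784] xang -166.12 zax [ 0.975  0.221 -0.004]
[[-0.  -0.2  1. ]
 [-0.   1.   0.2]
 [-1.  -0.  -0. ]]
bore tilt deg 0.21623828121789748 rotvec to fix [-0. -0.  0.]
px [ 322 -111]Traceback (most recent call last):
  File "<stdin>", line 5, in <module>
    return _quantile_unchecked(
        a, q, axis, out, overwrite_input, method, keepdims, weights)
    return _ureduce(a,
                    func=_quantile_ureduce_func,
    ...<5 lines>...
                    overwrite_input=overwrite_input,
                    method=method)
    r = func(a, **kwargs)
    result = _quantile(arr,
                       quantiles=q,
    ...<2 lines>...
                       out=out,
                       weights=wgt)
    slices_having_nans = np.isnan(arr[-1, ...])
                                  ~~~^^^^^^^^^
IndexError: index -1 is out of bounds for axis 0 with size 0
```

Run:
```python
from h import *
c=cam('wrist');save(c,'w4.png');s=ctrl.observe();R=np.array(s['tool_rot']);p=np.array(s['position'])
P,u,v=cloud(c);Q=(P-p)@R
m=(abs(Q[:,0])<50)&(abs(Q[:,1])<13)&(Q[:,2]>-60)&(Q[:,2]<30)
Q=Q[m]
# visible flat face nearest camera (tool -z side) : fit z = a x + b y + c
f=Q[abs(Q[:,0])<22]; zc=np.median(f[:,2]);f=f[abs(f[:,2]-zc)<6]
A=np.c_[f[:,:2],np.ones(len(f))];x=np.linalg.lstsq(A,f[:,2],rcond=None)[0];print('face slope deg',np.degrees(x[:2]),x[2],len(f))
```

```text
face slope deg [-0.1  0. ] -25.356585218447393 10007
```

View pics/w4.png

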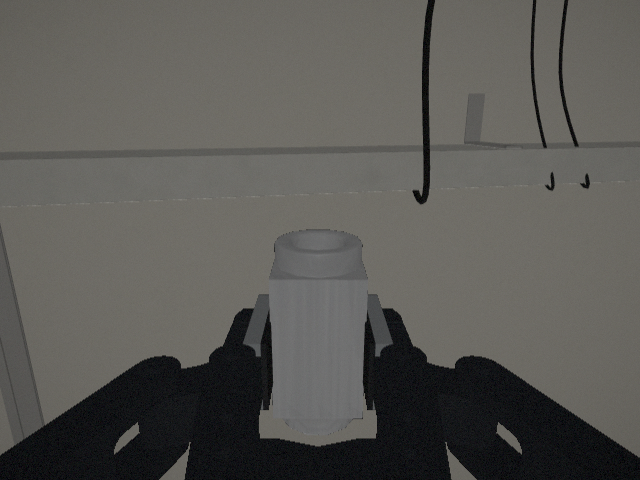

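The wrist image shows the spacer square in the pads (face slope 0.1°), with a hole visible at the image-top end (318,240). Before handing in I need to know which world direction that end points.

Run:
```python
from h import *
c=cam('wrist');P,u,v=cloud(c);s=ctrl.observe();Q=(P-np.array(s['position']))@np.array(s['tool_rot'])
print(np.array(c['T_tool_cam']))
for a,b in [(318,235),(318,265),(318,400),(420,195),(427,60),(320,100),(320,180),(320,20)]:
    i=np.nonzero((u==a)&(v==b))[0]
    if len(i): print((a,b),'world',P[i[0]],'tool',Q[i[0]])
    else: print((a,b),'no depth')
```

```text
[[   0.    -1.    -0.3   72.1]
 [   1.     0.     0.    -0.2]
 [  -0.    -0.3    1.  -143.2]
 [   0.     0.     0.     1. ]]
(318, 235) world [503.9 170.5 768.7] tool [31.6  0.1 -3.1]
(318, 265) world [482.1 165.5 771.5] tool [ 28.7   0.  -25.4]
(318, 400) world [483.3 165.8 819.8] tool [-19.5   0.1 -24.3]
(420, 195) world [840.7 377.1 825. ] tool [-25.2 127.  371.1]
(427, 60) world [840.2 373.7 670.4] tool [129.4 123.8 369.9]
(320, 100) world [937.3 272.4 711.3] tool [ 88.4   3.5 442.2]
(320, 180) world [832.5 248.1 800.8] tool [ -1.    3.  334.5]
(320, 20) world [936.3 272.  616. ] tool [183.7   3.3 441.3]
```

Image top is world down. The visible lower end is the shallow recess, and the bore (tool −x end, felt home on the pin) points straight up, about 0.2° off vertical. The nearest object seen (the rail) is over 300 mm away. Handing in.

```bash
python3 -c "
from rig import ctrl
print(ctrl.finish_job())"
```

```text
the job is handed in; nothing more can be done
None
```

The first end tried slid fully home on the pin, and the spacer is now held with that bore straight up, about 0.2° off vertical and 80 cm above the bench; the job is handed in at about 17.5 s.

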